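# Set a light-meter probe in a photoreactor well

## Task

Get the light meter ready to read the empty well of the photoreactor: draw the probe out of its holster and lower its stem down the guide hole in the lid without touching the sides, until the tip lightly presses on the vial rest hidden inside (somebody has changed its height, so feel for it). Then draw the probe back so that its tip hangs 20 mm above the rest, the middle of a vial, and finish there still holding it still, upright and centred in the hole, for the reading.

Things in the scene. Friction and masses are not known exactly. Their poses are not given: they have to be found in the camera images.
- probe: light-meter probe, loose, 85 g, 180 mm long, upright in its holster. Steel stem (7 mm thick, 110 mm long, 8 mm white ball at the lower end); above it the black hand piece, a box 24 (own x) x 32 (own y) x 70 mm, 110 to 180 mm above the tip; display and buttons on its -x face, orange top. Origin: bottom of the ball tip, on the stem's axis; z runs up the stem
- probe_tip (a point): the lowest point of the probe's white ball tip, on the stem's axis (same as the probe's origin)
- probe_grip (a point): on the probe's axis 147 mm above the tip, in the middle of the black hand piece: a good height to grip, across the 32 mm (own y) or the 24 mm (own x)
- holster: the probe's holster, fixed: aluminium tube, 30 mm outside, 16 mm inside, on a dark round foot 76 mm wide. Origin: centre of its underside on the desk. Its rim is 126 mm above the desk; the hand piece stands on the rim, the stem hangs inside, tip 16 mm above the desk. The probe must rise more than 110 mm to come out
- reactor: the photoreactor, fixed: a finned block on a dark base, 104 x 104 mm, its black lid 102 mm above the desk. Origin: centre of its underside. In the lid stands a white guide bush, 42 mm wide, with a vertical round guide hole of 20 mm diameter, 20 mm long; below it the well is 34 mm wide and is closed by a vial rest at an unknown height
- guide_mouth (a point): centre of the guide hole's mouth, top of the white bush, 108 mm above the desk, z up along the hole. The vial rest below is a flat level disc, 31 mm wide, its top 30 to 60 mm above the desk (differs each time, not reported). It sits on a spring: stays put up to about 0.6 N, then sinks 1 mm for every 1.5 N, 6 mm at most, and springs back when released
- dust_cap: bystander: black round dust cap, 42 mm wide, 13 mm high, lying loose on the desk. Origin: centre of its underside
- tweezers: bystander: thin steel tweezers, 122 mm long along own y, lying loose on the desk. Origin: centre of the underside
- timer: bystander: white digital timer, 62 x 62 x 18 mm, lying loose on the desk. Origin: centre of its underside
- objective_jar: bystander: white jar with a black lid, 45 mm wide, 63 mm high, loose, at the back right. Origin: centre of its underside
Not all that is in view belongs to the job. Of the things that look like the probe, the smaller one is meant.

How it is judged (in metres and radians):
On the way, in this order (a step that is already met when the one before it is completed fails the run):
1. the probe is drawn right out of its holster, tip above the rim, in the gripper (height (world z) of probe_tip above 0.126 m and contact force between the fingers and probe above 1 N), for 0.1 s.
2. the tip, inside the well, has pressed lightly on the vial rest (z of probe_tip in the frame of guide_mouth below -0.03 m and horizontal distance between probe_tip and guide_mouth below 0.006 m and contact force between probe and rest_pad_c0 above 0.5 N), for 0.05 s.
At the end, for the whole second after the job is handed in: the gripper still holds the probe, still and upright within 3.4 degrees; its tip hangs in the well 15 to 25 mm above the vial rest (18 to 28 mm from the middle of its 6 mm thick disc), within 3 mm of the axis of the guide hole, touching neither the rest nor the reactor (distance between probe_tip and rest_pad_c0 between 0.018 and 0.028 m and z of probe_tip in the frame of guide_mouth below -0.015 m and horizontal distance between probe_tip and guide_mouth below 0.003 m and angle between probe's own z axis and vertical below 0.06 rad and linear speed of probe below 0.01 m/s and contact force between probe and rest_pad_c0 below 0.1 N and contact force between probe and reactor below 0.1 N and contact force between the fingers and probe above 1 N); the arm keeps its last pose, push and grip.
It fails at once if the probe strikes the reactor: lid, guide bush or well wall (more than 0.5 N) (contact force between probe and reactor above 0.5 N).
It fails at once if the tip is pushed hard on the vial rest (more than 12 N) (contact force between probe and rest_pad_c0 above 12 N).
It fails at once if the robot hits the reactor (contact force between the arm and reactor above 3 N).
It fails at once if a bystander is moved by more than 20 mm (distance of any of dust_cap, tweezers, timer, objective_jar from where it was at the start of the episode above 0.02 m).
It also fails if it takes over 48 s, if anything falls off the work surface, if the arm or the gripper's body presses on something with over 40 N, if the wrist force passes 120 N, or if a joint passes its speed limit or range.

## Robot

A 7-joint arm with a two-finger parallel gripper is mounted at the origin on a cart in front of the work surface, level with it; the furniture and walls round the work are solid. World frame = base frame: x ahead of the robot, y to its left, z up, the work surface at z = 0. Lengths are in m, angles in degrees, forces in N, time in s.
With the tool pointing down it reaches from about 0.425 to 0.875 m from the base axis. Payload 4.7 kg.
Tool frame: the origin (TCP) lies between the finger pads; the fingertips stand env.finger_overhang ahead of it and the grasp point (between the pads) lies 5 mm behind it (env.finger_overhang is the distance from the TCP to the fingertips, in m); z points along the fingers, y is the line along which they close (so a half turn about z gives the same grasp; the last joint's range is limited). The gripper opens to 87 mm and grips with 3 to 60 N. Pads are 19 mm wide; open, the fingers measure 117 mm over their backs; the gripper's body (75 mm by 190 mm) begins 51 mm behind the grasp point.
Start: joints at [70.078, 18.392, -4.016, 83.108, 1.295, 78.541, -3.26], TCP at [0.23, -0.608, 0.237] pointing down, gripper open.
Joint ranges: [-163.93, 163.93], [-17.29, 119.83], [-79.2, 71.16], [3.27, 140.29], [-89.18, 269.18], [5.43, 117.66], [-154.24, 154.24]. Speed limits (degrees/s): [147.25, 147.25, 180, 180, 180, 180, 180].

## Interface

Orientations are given as [roll, pitch, yaw] about the fixed x, y, z axes, in that order (R = Rz(yaw) Ry(pitch) Rx(roll)).
In Python, from cell import telemetry, eyes, env, models gives the robot as it stands. The module is installed in compiled form; this text tells all that it offers.
- The arm moves only by the tool drive_tool, never from a script. Its arguments are lists of equal length, an entry for each row: "angular": the turn, a rotation vector about the tool's x, y, z in rad, a list of three; "delta_pos": the shift along the tool's x, y, z in cm, a list of three; "gripper": the finger opening in cm, from 0 to 8.7. A call has 1 to 20 rows; each row shifts and turns the commanded pose from where the row before left it, along the tool's axes as they then stand; what a row does not reach is not made up. A row lasts 1/10 s, in which the tool goes at most 50 mm and 8.59 degrees, less where a joint would pass 70% of its speed; a pose out of reach is approached as far as the arm can. A call with a gripper value outside its range is refused whole. The fingers move at their own pace and stop on an object; "squeeze" is the grip in N (left out, the last holds). Time passes only in rows, so rows that do not move let the fingers close. It gives the time, the measured TCP pose, the force, the opening and the grip force at its end, in the units of the state.
- telemetry.get_obs(): the state, without advancing time (a new reading comes with each control period).
- eyes.read_camera(name): name is "scene" or "top"; returns a dict with "pixels" (400x640x3 uint8, red, green, blue), "mtx" (3x3 intrinsics, pixels), "origin" and "orientation" of the camera in the world. Camera axes: x right, y down, z forward; pixel columns grow to the right and rows downward; lengths in m; the calibration is good to about 2 mm. A picture is of the moment at which its call begins. There is no depth.
- env.sign_off(): hands the job in; it is judged then, once.
Trained networks look in a picture, given as the dict that the camera call returned (one of the last four; its "shot" number tells which), for a name from the list of things; names that differ only in an ending like _2 or _b are one class to them, and where a whole thing is asked for, a point or a joint stands for the part that bears it (a point fixed in the world has none). Each returns a list of dicts, best first, with "p" (0 to 1); they miss things now and then, are a little off and sometimes report something else, mostly with a low value. They report only what shows in the picture. A call takes as long as a camera call. They do not tell look-alikes from the thing itself.
- models.search_frame(picture, target): "centre" ([column, row] in pixels, amid what is visible of it).
- models.cut_out(picture, target): "pixels" (400x640 bool, what is visible of it) and "centre" ([column, row] in pixels, amid what is visible of it).
The state is a dict: "time_s": time; "qpos": joint angles; "joint_velocities": joint speeds; "effort": joint torques, N m; "tool_pos": TCP position; "tool_rot": TCP orientation; "force": force on the tool from outside, world axes, zero at the start; "wrist_torque": the same for the moment, N m; "grip_width": finger opening in m; "grasp_force": force on a finger pad.
Only numpy, scipy, OpenCV 4.12 (cv2) and the standard library are available. Lean on these libraries where they do the work, as an engineer would, in place of code of your own. Each camera call takes 0.05 s, during which the arm holds its last target. There are 200 camera calls.

## Working session

There is one attempt and no reset: what is moved stays moved. The work goes in short steps, Python scripts to look and compute and a tool call to move; the robot and the scene stay as the last step left them, time stands still between calls to the robot, and variables do not carry over. Pictures are saved under pics/ and viewed, at most 10 in all, crops included, and the job is handed in when it is done.

Besides the shell and the picture viewer there is one more tool, called after "Emit:" by a JSON object that holds its "api" and its "payload", one argument or row to a line. drive_tool: Moves the arm, as the interface text tells. Its arguments: {"type":"object","properties":{"angular":{"type":"array","items":{"type":"array","items":{"type":"number"}}},"delta_pos":{"type":"array","items":{"type":"array","items":{"type":"number"}}},"gripper":{"type":"array","items":{"type":"number"}},"squeeze":{"type":"number"}},"required":["angular","delta_pos","gripper"]}

```bash
mkdir -p pics
cat > h.py <<'E'
import numpy as np, cv2
from scipy.spatial.transform import Rotation as R
from cell import telemetry, eyes, env, models
def rot(c):
    o=np.array(c["orientation"],float)
    return o if o.shape==(3,3) else (R.from_euler('xyz',o,degrees=True).as_matrix() if o.size==3 else R.from_quat(o).as_matrix())
def ray(c,px):
    d=np.linalg.inv(np.array(c["mtx"]))@[px[0],px[1],1.]
    return np.array(c["origin"]),rot(c)@d
def onz(c,px,z):
    o,d=ray(c,px); return o+d*(z-o[2])/d[2]
def proj(c,P):
    p=np.array(c["mtx"])@(rot(c).T@(np.array(P)-c["origin"])); return p[:2]/p[2]
def tri(c1,p1,c2,p2):
    A=[];b=[]
    for c,p in((c1,p1),(c2,p2)):
        o,d=ray(c,p); d/=np.linalg.norm(d); M=np.eye(3)-np.outer(d,d);A.append(M);b.append(M@o)
    A=np.vstack(A);b=np.hstack(b); x=np.linalg.lstsq(A,b,rcond=None)[0]
    return x,np.linalg.norm(A@x-b)
def save(c,name,crop=None,s=1):
    im=c["pixels"][:,:,::-1]
    if crop: x0,x1,y0,y1=crop; im=im[y0:y1,x0:x1]
    cv2.imwrite("pics/"+name,cv2.resize(im,None,fx=s,fy=s,interpolation=cv2.INTER_CUBIC))
E
python3 - <<'E'
from h import *
S=telemetry.get_obs(); print({k:np.round(v,3).tolist() for k,v in S.items()},env.finger_overhang)
for n in("scene","top"):
    c=eyes.read_camera(n); save(c,n+"0.png")
    print(n,np.array(c["origin"]),c["orientation"],np.array(c["mtx"]).tolist())
    for t in("probe","holster","reactor","guide_mouth","dust_cap","tweezers","timer","objective_jar"):
        try: print(t,[(np.round(d["centre"]).tolist(),round(d["p"],2), onz(c,d["centre"],0.1).round(3).tolist()) for d in models.search_frame(c,t)])
        except Exception as e: print(t,e)
E
```

```text
{'time_s': 0.0, 'qpos': [70.08, 18.438, -4.014, 83.174, 1.296, 78.541, -3.26], 'joint_velocities': [-0.054, -0.054, 0.033, -0.017, -0.045, 0.005, 0.031], 'effort': [-0.0, -49.129, -0.404, -31.253, -0.064, 0.044, 0.0], 'tool_pos': [0.23, -0.607, 0.235], 'tool_rot': [-179.892, 0.007, 20.729], 'force': [-0.927, -0.213, 0.113], 'wrist_torque': [0.05, 0.028, 0.037], 'grasp_force': 0.0, 'grip_width': 0.087} 0.014
scene [-0.09513376  0.56671986  0.99072797] [-1.37034030e+02  8.42017165e-02 -1.26251586e+02] [[448.21332356337433, 0.0, 325.868751915849], [0.0, 448.21332356337433, 207.4282114102897], [0.0, 0.0, 1.0]]
probe [([303.0, 256.0], 0.91, [0.476, 0.219, 0.1]), ([332.0, 232.0], 0.55, [0.497, 0.116, 0.1]), ([360.0, 231.0], 0.22, [0.454, 0.055, 0.1])]
holster [([331.0, 267.0], 0.92, [0.408, 0.184, 0.1])]
reactor [([416.0, 213.0], 0.69, [0.414, -0.104, 0.1])]
guide_mouth [([422.0, 213.0], 0.58, [0.407, -0.118, 0.1])]
dust_cap [([362.0, 232.0], 0.56, [0.45, 0.053, 0.1])]
tweezers []
timer [([263.0, 338.0], 0.72, [0.346, 0.411, 0.1])]
objective_jar [([385.0, 154.0], 0.47, [0.647, -0.198, 0.1])]
top [0.19919297 0.08508709 1.65595211] [-1.66647918e+02  1.41501447e-01 -8.99108040e+01] [[511.6337767935419, 0.0, 324.1759585447086], [0.0, 511.6337767935419, 203.35432679813388], [0.0, 0.0, 1.0]]
probe [([264.0, 250.0], 0.74, [0.42, 0.274, 0.1])]
holster [([312.0, 246.0], 0.81, [0.434, 0.126, 0.1])]
reactor [([399.0, 251.0], 0.6, [0.42, -0.138, 0.1])]
guide_mouth [([401.0, 248.0], 0.98, [0.427, -0.147, 0.1]), ([233.0, 265.0], 0.45, [0.374, 0.366, 0.1])]
dust_cap [([352.0, 229.0], 0.46, [0.488, 0.004, 0.1])]
tweezers []
timer [([232.0, 266.0], 0.76, [0.373, 0.37, 0.1])]
objective_jar [([429.0, 165.0], 0.72, [0.696, -0.244, 0.1])]
```

View pics/scene0.png

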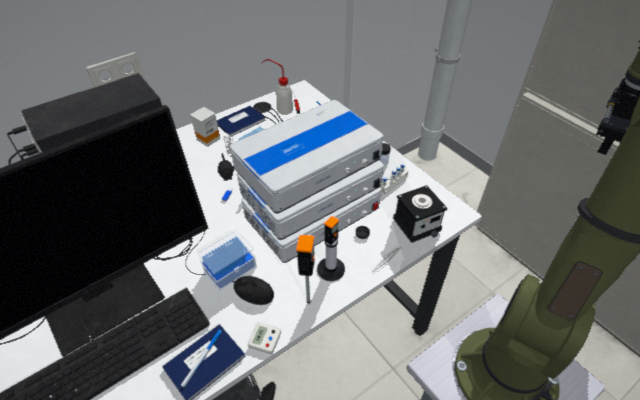

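View pics/top0.png

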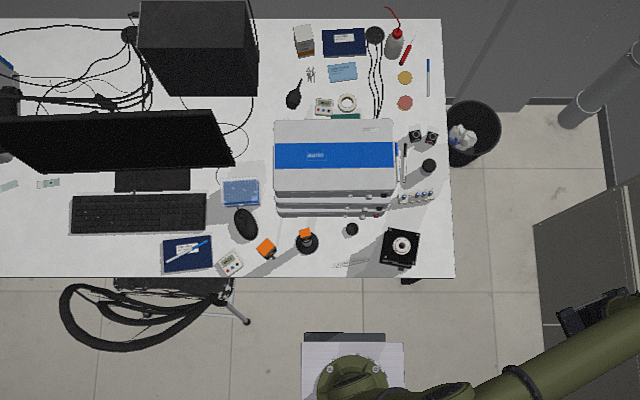

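The pictures show the holstered probe (scene 331,235, top 306,238), with the larger look-alike on its left. The reactor's bush is at (401,246) in top, with a tall instrument stack behind. I'll measure these more closely.

Run:
```python
from h import *
cs={n:eyes.read_camera(n) for n in("scene","top")}
s,t=cs["scene"],cs["top"]
def blobs(c,m,box,mn=15):
    x0,x1,y0,y1=box; k=np.zeros_like(m,np.uint8);k[y0:y1,x0:x1]=m[y0:y1,x0:x1]
    n,l,st,ce=cv2.connectedComponentsWithStats(k)
    return [(ce[i].round(1).tolist(),st[i].tolist()) for i in range(1,n) if st[i,4]>mn]
for n,c in cs.items():
    h=cv2.cvtColor(c["pixels"],cv2.COLOR_RGB2HSV)
    o=(h[...,0]<20)&(h[...,1]>170)&(h[...,2]>120)
    print(n,"orange",blobs(c,o,(240,360,205,265)))
    for tt in("holster","reactor","probe"):
        for d in models.cut_out(c,tt):
            ys,xs=np.where(d["pixels"]); print(tt,round(d["p"],2),xs.min(),xs.max(),ys.min(),ys.max(),len(xs),np.round(d["centre"],1))
a=s["pixels"][185:290,290:450,::-1]; b=t["pixels"][215:280,290:450,::-1]
f=lambda i:cv2.resize(i,None,fx=5,fy=5,interpolation=cv2.INTER_CUBIC)
cv2.imwrite("pics/s1.png",f(a)); cv2.imwrite("pics/t1.png",f(b))
```

```text
scene orange [([331.2, 221.9], [325, 217, 14, 11, 98]), ([305.0, 243.2], [297, 235, 17, 18, 244])]
holster 0.76 317 344 240 281 740 [332.8 265.9]
reactor 0.87 393 446 185 241 2095 [416.7 215.6]
probe 0.93 324 338 216 243 336 [330.  229.8]
probe 0.69 296 313 236 302 680 [305.1 259. ]
top orange [([304.6, 232.6], [299, 228, 12, 10, 83]), ([265.1, 247.2], [257, 239, 17, 18, 163])]
holster 0.57 295 318 235 254 329 [311.3 245.8]
reactor 0.66 379 419 228 270 1321 [400.1 250. ]
probe 0.84 257 276 238 259 276 [267.5 248.7]
```

View pics/s1.png

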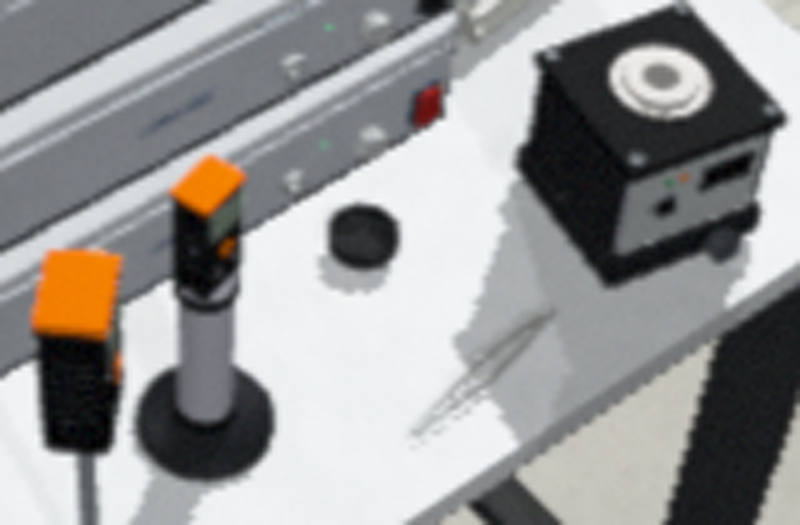

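View pics/t1.png

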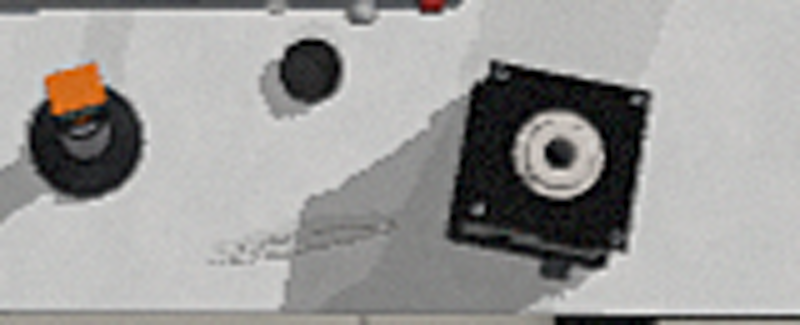

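Probe, bush and both reactor outlines are clear, and the probe's yaw is roughly 15° off the world axes. Next I'll fit them metrically.

```bash
cat >> h.py <<'E'
def biggest(m,box):
    x0,x1,y0,y1=box; k=np.zeros(m.shape,np.uint8);k[y0:y1,x0:x1]=m[y0:y1,x0:x1]
    n,l,st,ce=cv2.connectedComponentsWithStats(k)
    i=1+np.argmax(st[1:,4]); return l==i,ce[i]
def orange(c,box):
    h=cv2.cvtColor(c["pixels"],cv2.COLOR_RGB2HSV)
    return biggest((h[...,0]<20)&(h[...,1]>150)&(h[...,2]>100),box)
def white(c,box):
    h=cv2.cvtColor(c["pixels"],cv2.COLOR_RGB2HSV)
    return biggest((h[...,2]>120),box)
def hullc(m):
    p=cv2.convexHull(np.argwhere(m)[:,::-1].astype(np.float32)); return cv2.fitEllipse(p)
def plane(c,m,z):
    P=np.array([onz(c,(x,y),z)[:2] for y,x in np.argwhere(m)]); return P
E
python3 - <<'E'
from h import *
s,t=eyes.read_camera("scene"),eyes.read_camera("top")
B={"scene":{"o":(318,345,212,232),"b":(290,318,228,260),"w":(408,436,188,212)},"top":{"o":(296,314,224,240),"b":(250,285,235,262),"w":(388,414,233,258)}}
r={}
for n,c in(("scene",s),("top",t)):
    for k in"ob":
        m,ce=orange(c,B[n][k]); r[n+k]=ce
        P=plane(c,m,.196); C=np.cov(P.T); w,v=np.linalg.eigh(C)
        rc=cv2.minAreaRect((P*1000).astype(np.float32))
        print(n,k,ce.round(1),P.mean(0).round(4),"len",np.sqrt(12*w).round(4),"major ang",np.degrees(np.arctan2(v[1,1],v[0,1])).round(1),rc)
    m,ce=white(c,B[n]["w"]); e=hullc(m); r[n+"w"]=e[0]
    print(n,"bush",e,onz(c,e[0],.108).round(4), onz(c,ce,.108).round(4))
for k in"obw": print(k,tri(s,r["scene"+k],t,r["top"+k]))
# reactor lid
# stack corner near holster: lower right front corner of top box
for n,c,boxes in(("scene",s,None),("top",t,None)):
    for tt in("dust_cap","holster"):
        for d in models.cut_out(c,tt)[:1]: print(n,tt,onz(c,d["centre"],.006).round(3))
print("stack top box front right corner top-cam (392,193) scene(383,141):",tri(s,(382,141),t,(396,191)))
print("desk edge",onz(t,(300,277),0))
E
```

```text
scene o [331.1 221.8] [0.4579 0.1473] len [0.0235 0.0323] major ang 109.2 ((457.8125305175781, 147.1181182861328), (22.56258773803711, 32.776729583740234), 16.756671905517578)
scene b [305.  243.3] [0.4414 0.2332] len [0.0339 0.0483] major ang 135.6 ((441.8853759765625, 233.17108154296875), (34.607601165771484, 48.61423110961914), 48.48862075805664)
scene bush ((421.6183776855469, 200.79183959960938), (14.16993522644043, 20.48103904724121), 100.68692016601562) [ 0.4339 -0.1435  0.108 ] [ 0.434  -0.1436  0.108 ]
top o [304.6 232.6] [0.4588 0.1457] len [0.0236 0.0319] major ang 102.5 ((459.5108642578125, 145.42469787597656), (22.816883087158203, 32.900020599365234), 14.297531127929688)
top b [265.2 247.3] [0.4158 0.2586] len [0.0332 0.0432] major ang 139.3 ((415.9556884765625, 259.86279296875), (33.17634201049805, 42.42569351196289), 45.9568977355957)
top bush ((401.2572937011719, 245.52906799316406), (16.85556411743164, 17.832910537719727), 116.66099548339844) [ 0.4347 -0.1457  0.108 ] [ 0.4351 -0.1462  0.108 ]
o (array([0.45936327, 0.14592332, 0.19356837]), np.float64(0.0002573661217259633))
b (array([0.40889236, 0.25310625, 0.24361979]), np.float64(0.00040971156663137197))
w (array([ 0.43537455, -0.14599318,  0.10505708]), np.float64(0.0004373149129996907))
scene dust_cap [0.504 0.    0.006]
scene holster [0.466 0.142 0.006]
top holster [0.443 0.135 0.006]
stack top box front right corner top-cam (392,193) scene(383,141): (array([ 0.57601442, -0.11444664,  0.23562211]), np.float64(0.005504483418881864))
desk edge [0.34865205 0.16718387 0.        ]
```

Run:
```python
from h import *
s,t=eyes.read_camera("scene"),eyes.read_camera("top")
f=lambda i,k:cv2.resize(i[...,::-1],None,fx=k,fy=k,interpolation=cv2.INTER_CUBIC)
a=f(s["pixels"][90:240,230:390],4); b=f(t["pixels"][170:250,270:430],4)
b=np.vstack([b,]); 
cv2.imwrite("pics/st.png",cv2.resize(np.vstack([a,b]),None,fx=.65,fy=.65))
# top-view column at y~0.146: dark/bright profile
print("top col 306 rows 180-225",t["pixels"][180:226,300].mean(1).round().astype(int).tolist())
for z in(.07,.15,.236):print(z,[ (r,onz(t,(306,r),z)[:2].round(3).tolist()) for r in(191,200,208,216)])
print(proj(t,(.56,.146,.214)),proj(s,(.56,.146,.214)))
```

```text
top col 306 rows 180-225 [175, 176, 176, 175, 172, 176, 174, 174, 174, 176, 166, 83, 98, 86, 84, 85, 82, 102, 190, 176, 171, 174, 148, 93, 106, 83, 89, 84, 100, 188, 182, 174, 108, 101, 86, 85, 98, 206, 196, 197, 195, 197, 197, 195, 195, 193]
0.07 [(191, [0.616, 0.148]), (200, [0.587, 0.148]), (208, [0.56, 0.147]), (216, [0.534, 0.147])]
0.15 [(191, [0.595, 0.145]), (200, [0.567, 0.144]), (208, [0.542, 0.144]), (216, [0.517, 0.144])]
0.236 [(191, [0.573, 0.141]), (200, [0.546, 0.141]), (208, [0.523, 0.141]), (216, [0.499, 0.141])]
[304.62912566 197.11870766] [306.69254297 191.42145174]
```

View pics/st.png

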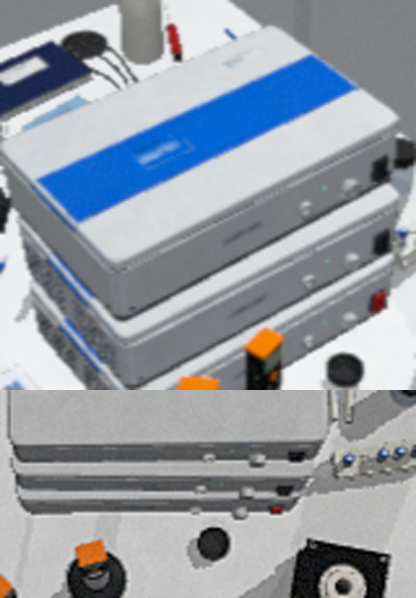

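Stack fronts lie at about x=0.549, 0.557 and 0.573 from bottom to top, and the stack is about 0.236 high. Gripping across the probe's own x, with tool y near 15°, keeps the gripper body clear of both the look-alike and the stack. Now I'll plan the approach.

```bash
cat >> h.py <<'E'
def plan(wps):
    """wps: list of (x,y,z,yaw,rows) ; prints rows, shift in tool axes at row start, tool pointing down"""
    S=telemetry.get_obs(); p=np.array(S["tool_pos"]); Rm=R.from_euler('xyz',S["tool_rot"],degrees=True)
    A=[];D=[]
    for x,y,z,yaw,n in wps:
        T=R.from_euler('xyz',[180,0,yaw],degrees=True); g=np.array([x,y,z])
        for i in range(n):
            d=np.round(Rm.inv().apply((g-p)/(n-i))*100,2)
            a=np.round((Rm.inv()*T).as_rotvec()/(n-i),3)
            p=p+Rm.apply(d/100); Rm=Rm*R.from_rotvec(a); A.append(a.tolist()); D.append(d.tolist())
    print("ang",A);print("pos",D);print("max mm/row",max(np.linalg.norm(d)*10 for d in D),"deg",max(np.degrees(np.linalg.norm(a)) for a in A),len(A))
E
python3 - <<'E'
from h import *
plan([(.45,-.42,.36,50,8),(.53,-.05,.36,85,10)])
E
```

```text
ang [[-0.0, 0.0, -0.064], [-0.0, 0.0, -0.064], [-0.0, 0.0, -0.064], [-0.0, 0.0, -0.064], [-0.0, 0.0, -0.064], [-0.0, 0.0, -0.064], [-0.0, 0.0, -0.063], [-0.0, 0.0, -0.064], [-0.0, 0.0, -0.061], [-0.0, 0.0, -0.061], [-0.0, 0.0, -0.061], [-0.0, 0.0, -0.061], [-0.0, 0.0, -0.061], [-0.0, 0.0, -0.061], [-0.0, 0.0, -0.061], [-0.0, 0.0, -0.061], [-0.0, 0.0, -0.061], [-0.0, 0.0, -0.062]]
pos [[3.4, -1.22, -1.54], [3.47, -1.0, -1.54], [3.53, -0.78, -1.54], [3.58, -0.55, -1.55], [3.6, -0.32, -1.54], [3.62, -0.09, -1.55], [3.61, 0.14, -1.54], [3.6, 0.36, -1.55], [3.35, -1.76, 0.0], [3.45, -1.56, 0.0], [3.54, -1.34, 0.0], [3.61, -1.13, 0.0], [3.68, -0.9, 0.0], [3.72, -0.68, 0.0], [3.76, -0.45, 0.0], [3.78, -0.22, 0.0], [3.79, 0.01, 0.0], [3.78, 0.24, 0.0]]
max mm/row 39.397208022904366 deg 3.666929888837269 18
```

Emit:
{"api": "drive_tool", "payload": {
  "angular": [
    [0, 0, -0.064],
    [0, 0, -0.064],
    [0, 0, -0.064],
    [0, 0, -0.064],
    [0, 0, -0.064],
    [0, 0, -0.064],
    [0, 0, -0.064],
    [0, 0, -0.064],
    [0, 0, -0.061],
    [0, 0, -0.061],
    [0, 0, -0.061],
    [0, 0, -0.061],
    [0, 0, -0.061],
    [0, 0, -0.061],
    [0, 0, -0.061],
    [0, 0, -0.061],
    [0, 0, -0.061],
    [0, 0, -0.061]
  ],
  "delta_pos": [
    [3.4, -1.2, -1.5],
    [3.5, -1.0, -1.5],
    [3.5, -0.8, -1.5],
    [3.6, -0.6, -1.5],
    [3.6, -0.3, -1.5],
    [3.6, -0.1, -1.5],
    [3.6, 0.1, -1.5],
    [3.6, 0.4, -1.5],
    [3.4, -1.8, 0],
    [3.5, -1.6, 0],
    [3.5, -1.3, 0],
    [3.6, -1.1, 0],
    [3.7, -0.9, 0],
    [3.7, -0.7, 0],
    [3.8, -0.5, 0],
    [3.8, -0.2, 0],
    [3.8, 0, 0],
    [3.8, 0.2, 0]
  ],
  "gripper": [8.7, 8.7, 8.7, 8.7, 8.7, 8.7, 8.7, 8.7, 8.7, 8.7, 8.7, 8.7, 8.7, 8.7, 8.7, 8.7, 8.7, 8.7],
  "squeeze": 20
}}

```text
time_s: 3.5
tool_pos: [0.529, -0.046, 0.3568]
tool_rot: [180.0, 0.0, 85.2]
force: [0.3, -0.5, 0.1]
grip_width: 0.087
grasp_force: 0.0
```

Run:
```python
from h import *
S=telemetry.get_obs();print({k:np.round(S[k],3).tolist() for k in("time_s","tool_pos","tool_rot","force","qpos")})
plan([(.4585,.1462,.30,105.5,7),(.4585,.1462,.245,105.5,3)])
```

```text
{'time_s': 3.5, 'tool_pos': [0.529, -0.046, 0.357], 'tool_rot': [179.966, 0.029, 85.201], 'force': [0.309, -0.503, 0.064], 'qpos': [35.203, 3.722, -34.731, 87.44, 2.151, 89.469, -4.289]}
ang [[0.0, 0.0, -0.051], [0.0, 0.0, -0.051], [0.0, 0.0, -0.05], [0.0, 0.0, -0.051], [0.0, 0.0, -0.05], [0.0, 0.0, -0.051], [0.0, 0.001, -0.05], [0.0, -0.0, -0.0], [0.0, -0.0, -0.0], [0.0, -0.0, -0.0]]
pos [[2.65, -1.23, 0.81], [2.71, -1.1, 0.81], [2.76, -0.96, 0.81], [2.81, -0.82, 0.81], [2.85, -0.67, 0.81], [2.88, -0.53, 0.81], [2.89, -0.38, 0.8], [0.0, -0.0, 1.83], [0.0, -0.0, 1.84], [0.0, -0.0, 1.83]]
max mm/row 30.383219052628377 deg 2.9220847551671985 10
```

Emit:
{"api": "drive_tool", "payload": {
  "angular": [
    [0, 0, -0.051],
    [0, 0, -0.051],
    [0, 0, -0.051],
    [0, 0, -0.05],
    [0, 0, -0.05],
    [0, 0, -0.05],
    [0, 0, -0.05],
    [0, 0, 0],
    [0, 0, 0],
    [0, 0, 0],
    [0, 0, 0]
  ],
  "delta_pos": [
    [2.65, -1.25, 0.8],
    [2.7, -1.1, 0.8],
    [2.75, -0.95, 0.8],
    [2.8, -0.8, 0.8],
    [2.85, -0.65, 0.8],
    [2.9, -0.55, 0.8],
    [2.9, -0.4, 0.8],
    [0, 0, 1.8],
    [0, 0, 1.8],
    [0, 0, 1.8],
    [0, 0, 0]
  ],
  "gripper": [8.7, 8.7, 8.7, 8.7, 8.7, 8.7, 8.7, 8.7, 8.7, 8.7, 8.7]
}}

```text
time_s: 4.6
tool_pos: [0.457, 0.1449, 0.2441]
tool_rot: [-179.7, -0.0, 105.4]
force: [0.1, 0.1, -0.1]
grip_width: 0.0869
grasp_force: 0.0
```

Run:
```python
from h import *
c=eyes.read_camera("scene"); save(c,"s3.png",(250,410,110,290),3.3)
t=eyes.read_camera("top"); save(t,"t3.png",(240,400,160,270),4)
S=telemetry.get_obs();print({k:np.round(S[k],4).tolist() for k in("time_s","tool_pos","tool_rot","force","qpos")})
try:
    m,ce=orange(c,(318,345,212,232)); print(ce,plane(c,m,.196).mean(0),m.sum())
except Exception as e: print(e)
p=np.array(S["tool_pos"]); print("fingertip px", proj(c,p-[0,0,.014]),proj(t,p-[0,0,.014]))
plan([(.4585,.1462,.200,105.5,4),(.4585,.1462,.165,105.5,4)])
```

```text
{'time_s': 4.7, 'tool_pos': [0.4587, 0.1451, 0.2466], 'tool_rot': [-179.9818, -0.0163, 105.3215], 'force': [0.4311, -0.0511, 0.3426], 'qpos': [25.8499, -1.354, -45.302, 104.0247, -1.006, 76.9466, -3.8952]}
[331.14285714 221.81904762] [0.45785501 0.14727474] 105
fingertip px [331.81343356 210.65288517] [304.3273125  230.31532876]
ang [[-0.0, -0.0, -0.001], [-0.0, -0.0, -0.001], [-0.0, -0.0, -0.001], [-0.0, -0.0, -0.0], [-0.0, -0.0, -0.0], [-0.0, -0.0, -0.0], [-0.0, -0.0, -0.0], [-0.0, -0.0, -0.0]]
pos [[0.03, 0.0, 1.17], [0.03, 0.0, 1.16], [0.03, 0.01, 1.17], [0.02, 0.0, 1.16], [0.0, 0.0, 0.88], [0.0, 0.0, 0.87], [0.0, 0.0, 0.88], [0.0, 0.0, 0.87]]
max mm/row 11.704272724095246 deg 0.057295779513082325 8
```

View pics/s3.png

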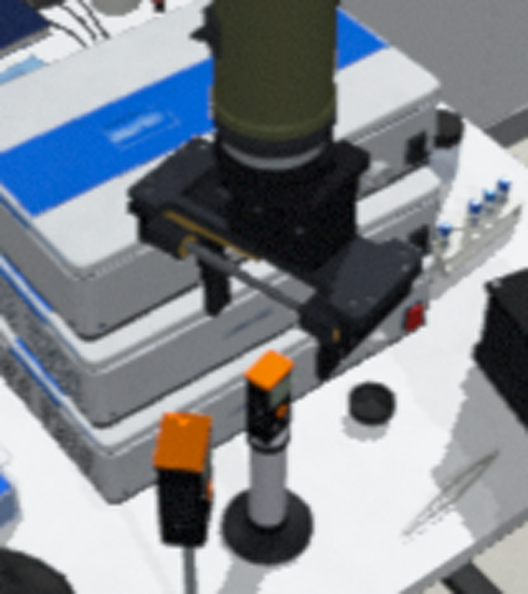

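The open gripper stands over the probe, fingers straddling it along x, and its body clears the stack. Descending.

Emit:
{"api": "drive_tool", "payload": {
  "angular": [
    [0, 0, -0.001],
    [0, 0, -0.001],
    [0, 0, 0],
    [0, 0, 0],
    [0, 0, 0],
    [0, 0, 0],
    [0, 0, 0],
    [0, 0, 0],
    [0, 0, 0]
  ],
  "delta_pos": [
    [0.03, 0, 1.1],
    [0.03, 0, 1.1],
    [0.03, 0, 1.1],
    [0.02, 0, 1.1],
    [0, 0, 1.1],
    [0, 0, 1.0],
    [0, 0, 0.9],
    [0, 0, 0.7],
    [0, 0, 0]
  ],
  "gripper": [8.7, 8.7, 8.7, 8.7, 8.7, 8.7, 8.7, 8.7, 8.7]
}}

```text
time_s: 5.6
tool_pos: [0.458, 0.1452, 0.1645]
tool_rot: [-179.9, -0.0, 105.4]
force: [-0.7, -0.9, -0.1]
grip_width: 0.087
grasp_force: 0.0
```

Emit:
{"api": "drive_tool", "payload": {
  "angular": [
    [0, 0, 0],
    [0, 0, 0],
    [0, 0, 0],
    [0, 0, 0],
    [0, 0, 0],
    [0, 0, 0],
    [0, 0, 0],
    [0, 0, 0],
    [0, 0, 0],
    [0, 0, 0]
  ],
  "delta_pos": [
    [0, 0, 0],
    [0, 0, 0],
    [0, 0, 0],
    [0, 0, 0],
    [0, 0, 0],
    [0, 0, 0],
    [0, 0, 0],
    [0, 0, 0],
    [0, 0, 0],
    [0, 0, 0]
  ],
  "gripper": [6, 4, 3, 2, 1.5, 1.5, 1.5, 1.5, 1.5, 1.5],
  "squeeze": 20
}}

```text
time_s: 6.6
tool_pos: [0.4588, 0.1454, 0.1656]
tool_rot: [180.0, 0.0, 105.4]
force: [1.2, -0.3, 0.2]
grip_width: 0.024
grasp_force: 20.0
```

Gripped at 24.0 mm with 20 N, as it should be. Lifting straight up by 150 mm.

Emit:
{"api": "drive_tool", "payload": {
  "angular": [
    [0, 0, 0],
    [0, 0, 0],
    [0, 0, 0],
    [0, 0, 0],
    [0, 0, 0],
    [0, 0, 0],
    [0, 0, 0],
    [0, 0, 0],
    [0, 0, 0],
    [0, 0, 0],
    [0, 0, 0],
    [0, 0, 0]
  ],
  "delta_pos": [
    [0, 0, -0.5],
    [0, 0, -1.0],
    [0, 0, -1.5],
    [0, 0, -1.5],
    [0, 0, -1.5],
    [0, 0, -1.5],
    [0, 0, -1.5],
    [0, 0, -1.5],
    [0, 0, -1.5],
    [0, 0, -1.5],
    [0, 0, -1.5],
    [0, 0, 0]
  ],
  "gripper": [1.5, 1.5, 1.5, 1.5, 1.5, 1.5, 1.5, 1.5, 1.5, 1.5, 1.5, 1.5]
}}

```text
time_s: 7.8
tool_pos: [0.4597, 0.1458, 0.3179]
tool_rot: [179.8, 0.0, 105.4]
force: [-0.2, 0.4, -1.2]
grip_width: 0.0239
grasp_force: 20.0
```

Run:
```python
from h import *
S=telemetry.get_obs();print({k:np.round(S[k],4).tolist() for k in("time_s","tool_pos","tool_rot","force","grasp_force","qpos")})
p=S["tool_pos"]
plan([(p[0]+.01,.03,.315,105.4,5),(.4352,-.1459,.315,105.4,8)])
```

```text
{'time_s': 7.8, 'tool_pos': [0.4597, 0.1458, 0.3179], 'tool_rot': [179.7922, 0.026, 105.3561], 'force': [-0.1668, 0.3673, -1.2115], 'grasp_force': 20.0001, 'qpos': [26.3928, -3.3101, -44.6447, 97.3196, -2.2984, 84.8344, -2.6492]}
ang [[0.001, 0.0, -0.0], [0.001, 0.0, -0.0], [0.001, 0.0, -0.0], [0.0, 0.0, -0.0], [0.001, 0.0, -0.001], [-0.0, 0.0, 0.0], [-0.0, 0.0, 0.0], [-0.0, 0.0, 0.0], [-0.0, 0.0, 0.0], [-0.0, 0.0, 0.0], [-0.0, 0.0, 0.0], [-0.0, 0.0, 0.0], [-0.0, 0.0, 0.0]]
pos [[-2.29, -0.42, 0.06], [-2.29, -0.42, 0.06], [-2.28, -0.42, 0.06], [-2.29, -0.42, 0.06], [-2.28, -0.42, 0.05], [-2.01, -1.0, 0.0], [-2.0, -1.0, 0.0], [-2.01, -1.0, 0.0], [-2.0, -1.0, 0.0], [-2.01, -1.0, 0.0], [-2.0, -1.0, 0.0], [-2.01, -1.0, 0.01], [-2.0, -1.01, 0.0]]
max mm/row 23.289697293009198 deg 0.08102846845413955 13
```

Emit:
{"api": "drive_tool", "payload": {
  "angular": [
    [0, 0, 0],
    [0, 0, 0],
    [0, 0, 0],
    [0, 0, 0],
    [0, 0, 0],
    [0, 0, 0],
    [0, 0, 0],
    [0, 0, 0],
    [0, 0, 0],
    [0, 0, 0],
    [0, 0, 0],
    [0, 0, 0],
    [0, 0, 0],
    [0, 0, 0],
    [0, 0, 0],
    [0, 0, 0]
  ],
  "delta_pos": [
    [-1.2, -0.2, 0],
    [-2.3, -0.4, 0],
    [-2.3, -0.4, 0],
    [-2.3, -0.4, 0],
    [-2.3, -0.5, 0],
    [-2.1, -0.8, 0],
    [-2.0, -1.0, 0],
    [-2.0, -1.0, 0],
    [-2.0, -1.0, 0],
    [-2.0, -1.0, 0],
    [-2.0, -1.0, 0],
    [-2.0, -1.0, 0],
    [-1.7, -0.8, 0],
    [-1.2, -0.6, 0],
    [0, 0, 0],
    [0, 0, 0]
  ],
  "gripper": [1.5, 1.5, 1.5, 1.5, 1.5, 1.5, 1.5, 1.5, 1.5, 1.5, 1.5, 1.5, 1.5, 1.5, 1.5, 1.5]
}}

```text
time_s: 9.4
tool_pos: [0.4337, -0.1451, 0.3151]
tool_rot: [-180.0, -0.1, 105.4]
force: [-0.3, 0.9, -1.5]
grip_width: 0.0236
grasp_force: 20.0
```

Run:
```python
from h import *
s=eyes.read_camera("scene");t=eyes.read_camera("top")
S=telemetry.get_obs();print({k:np.round(S[k],4).tolist() for k in("time_s","tool_pos","tool_rot","force","grasp_force")})
p=np.array(S["tool_pos"]); tip=p-[0,0,.1495]
print("pred tip px",proj(s,tip),proj(t,tip),"hole",proj(s,(.4352,-.1459,.108)))
for c in(s,t): print([(d["p"],d["centre"]) for d in models.search_frame(c,"probe_tip")],[(round(d["p"],2),np.round(d["centre"])) for d in models.search_frame(c,"probe")])
save(s,"s4.png",(370,480,110,230),5)
save(t,"t4.png",(350,450,200,290),6)
```

```text
{'time_s': 9.5, 'tool_pos': [0.434, -0.1444, 0.3154], 'tool_rot': [-179.9962, -0.0259, 105.4636], 'force': [-0.1246, -1.1207, -1.0153], 'grasp_force': 20.0001}
pred tip px [425.23165391 185.38145328] [403.65128908 242.76868276] hole [421.91735763 200.12794441]
[(0.93, [429.0, 143.9]), (0.64, [308.9, 258.1])] [(0.66, array([302., 260.])), (0.54, array([431., 145.]))]
[(0.76, [265.6, 247.3])] [(0.75, array([265., 248.]))]
```

View pics/s4.png

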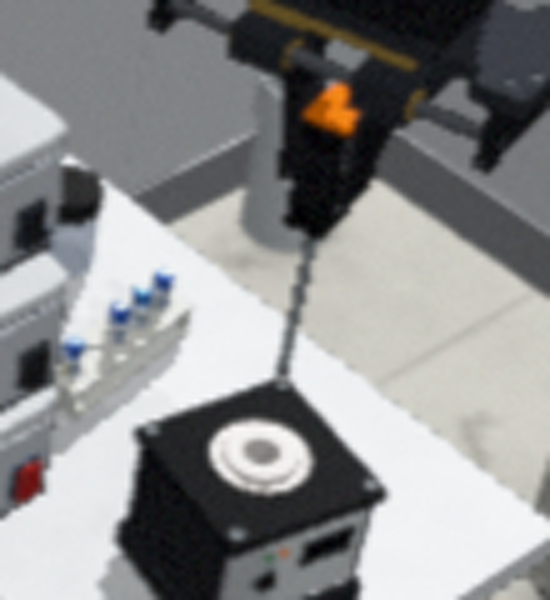

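View pics/t4.png

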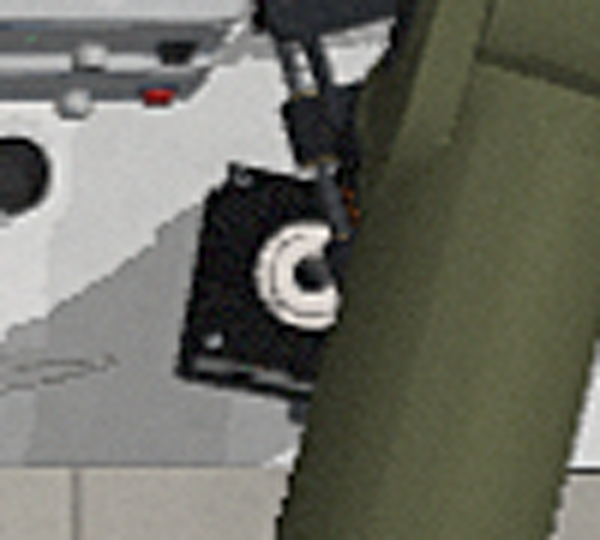

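Run:
```python
from h import *
p=np.array(telemetry.get_obs()["tool_pos"]); tip=p-[0,0,.1495]
for n in("scene","top"):
    c=eyes.read_camera(n); bg=cv2.imread(f"pics/{n}0.png")[:,:,::-1].astype(int); d=np.abs(c["pixels"].astype(int)-bg).sum(2)
    print(n,"pred z=tip..hand bottom",[proj(c,tip+[0,0,h]).round(1).tolist() for h in(0,.055,.11,.18)])
    y0,y1,x0,x1=(154,194,415,440) if n=="scene" else (222,250,392,420)
    print("cols",x0)
    for y in range(y0,y1): print(y," ".join(f"{v:3d}" for v in d[y,x0:x1]), "|", " ".join(f"{v:3d}" for v in c["pixels"][y,x0:x1].sum(1)//3) if n=="top" else "")
```

```text
scene pred z=tip..hand bottom [[425.4, 185.3], [428.9, 169.7], [432.6, 153.1], [437.8, 130.1]]
cols 415
154   2   2   2   2   2   6   6   1   4   4   7 106 200 278 326 335 371 342 348 342 343 291  97  17   4 | 
155   2   1   2   3   5   1   5   5   5   4   5   5  24 119 204 262 342 350 323 341 316 257  81   8   8 | 
156   4   8   1   5   4   6   8   3   1   2   2   2   3   2  22 113 256 328 317 291 190  65  15   3   3 | 
157   2   5   1   4   3   8   2   6   1   2   6   2   2   3   3  29 146 231 216 170  51   6   3   1   8 | 
158   5   3   7   1   4   4   2   0   4   5   2   3   1   3  16  78 121 101  47  14   1  10   2   3   4 | 
159   7   3   3   5   1   3   3   3   6   2  13   1   3   3   5  72 123 128  51   2   6   2   1   2   6 | 
160   5   3   2   6   5   3   3   1   6   4   4   4   3   3   8 107 215 232  89   3   1   3   3   5   3 | 
161   2   3   8   3   3   6   9   2   4   2   1   0   4   8  35 159 256 238  79   6   4   4   5   3   3 | 
162   4   3   1   6   3   7   2   1   2   3   1   1   2  16 158 292 251  98  14   4   3   3   1   4   3 | 
163   8   5   4   2   3   1   1  
[... 9125 characters left out ...]
53  61  70
247  15  68  65  51  46  60  70  13   8  16  10  12  81  21 518 427 318 418 244 135 103  82 132 164 135  33 278 418 |  48 158 200 141 207 216 201 120  17   5   6  41 139 189  16  29  50  48  47  50  48  54  57  63  58  67  64  63
248   9  55  71  54  46  71  98  54  22  26  35  33  62  39 394 435 364 448 217 129  96 117 116 108 158 100 342 401 |  19 145 200 111 169 212 222 198 106  85  82 112 188 203  55  33  40  42  45  51  54  49  49  57  59  63  64  65
249  22  38  76  56  67  71  74  74  65  60  60  76  95  52 231 434 379 357  44 138 100  83 107 185 147  85 335 410 |  12 109 182 155 174 207 214 216 221 234 231 223 221 205 110  30  43  53  47  52  53  52  58  64  57  66  67  64
```

Scene stem rows agree with the prediction to within 0.4 px, and it is upright. The arm hides the tip in the top view, so I'll put the white ball over the black part of the lid, 14 mm above bush level, and measure it there against the hole.

Emit:
{"api": "drive_tool", "payload": {
  "angular": [
    [0, 0, 0],
    [0, 0, 0],
    [0, 0, 0],
    [0, 0, 0],
    [0, 0, 0],
    [0, 0, 0],
    [0, 0, 0]
  ],
  "delta_pos": [
    [0.9, 0.25, 0],
    [0.9, 0.25, 1.1],
    [0.9, 0.25, 1.1],
    [0.8, 0.2, 1.1],
    [0, 0, 1.1],
    [0, 0, 0],
    [0, 0, 0]
  ],
  "gripper": [1.5, 1.5, 1.5, 1.5, 1.5, 1.5, 1.5]
}}

```text
time_s: 10.5
tool_pos: [0.4335, -0.1098, 0.2712]
tool_rot: [-180.0, -0.0, 105.3]
force: [-0.6, -0.4, -0.7]
grip_width: 0.0238
grasp_force: 20.0
```

Run:
```python
from h import *
s=eyes.read_camera("scene"); ps=[]
for i in range(6):
    eyes.read_camera("top"); S=telemetry.get_obs(); ps.append(S["tool_pos"]+S["tool_rot"])if isinstance(S["tool_pos"],list) else ps.append(np.r_[S["tool_pos"],S["tool_rot"]])
ps=np.array(ps); print(ps.round(4),S["time_s"]); p=np.median(ps[:,:3],0); tip=p-[0,0,.1495]
print("p",p,"pred ball centre",proj(s,tip+[0,0,.004]),"stem",[proj(s,tip+[0,0,h]).round(2).tolist() for h in(.01,.03,.05,.11)])
g=s["pixels"].astype(int).sum(2)//3
print("cols 396..")
for y in range(172,216): print(y," ".join(f"{v:3d}" for v in g[y,396:430]))
```

```text
[[ 4.340000e-01 -1.099000e-01  2.720000e-01  1.799649e+02  2.990000e-02
   1.053117e+02]
 [ 4.340000e-01 -1.098000e-01  2.720000e-01  1.799558e+02  3.230000e-02
   1.053147e+02]
 [ 4.340000e-01 -1.097000e-01  2.720000e-01  1.799557e+02  3.260000e-02
   1.053194e+02]
 [ 4.340000e-01 -1.097000e-01  2.720000e-01  1.799593e+02  2.980000e-02
   1.053264e+02]
 [ 4.339000e-01 -1.096000e-01  2.719000e-01  1.799666e+02  2.540000e-02
   1.053297e+02]
 [ 4.339000e-01 -1.095000e-01  2.719000e-01  1.799730e+02  2.420000e-02
   1.053411e+02]] 10.85
p [ 0.43397996 -0.10970758  0.27197367] pred ball centre [413.54533371 201.38388031] stem [[413.87, 199.82], [414.95, 194.54], [416.06, 189.12], [419.57, 172.0]]
cols 396..
172 124 141 152 142 148 149 168 214 230 228 205 174 217 237 240 239 237 182  85  21   3   1   3   0   4  10  12  25  60 113 167 192 196 197
173 125 121 117 128 149 164 208 229 228 191 145 160 221 238 239 239 237 201 115  43  15  12  12   6  10  14  13  51 136 210 219 203 196 196
174 145 129 120 132 154 176 215 225 192 147 129 161 222 238 240 240 240 235 186 114  67  32  14   8   8   
[... 5073 characters left out ...]

211  70  21  20  15  17  15  11  20  11  17  18  10  12  15  29  34  35  37  35  38  38  37  39  38  38  38  39  39  36  38  36  38  40  38
212  54  19  21  20  15  19  21  21  21  15  19  18  13   8  27  31  39  35  36  36  34  35  38  38  40  39  36  38  37  38  38  41  41  37
213  32  15  17  19  15  18  18  19  13  17  18  19  23  10  15  28  33  37  35  36  37  35  36  38  38  36  37  36  36  39  42  38  39  37
214  22  17  18  13  19  18  18  15  19  19  19  12  17  15  14  17  26  35  36  37  38  42  38  38  38  38  36  38  39  40  38  39  38  36
215  20  23  10  17  20  17  14  20  17  15  14  19  15  18   9  14  19  29  35  43  68  71  55  44  38  34  36  38  38  34  35  31  23  25
```

Run:
```python
from h import *
s=eyes.read_camera("scene"); save(s,"s5.png",(395,445,160,218),10)
```

```text
(no output)
```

View pics/s5.png

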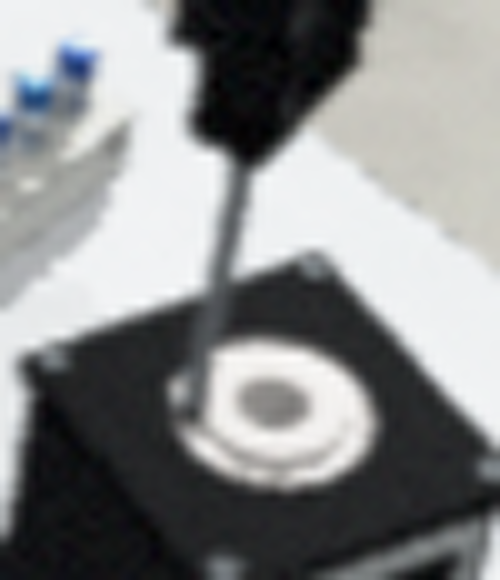

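The crop shows the stem upright with its end at about (413.5,201.3), as predicted. The bright patch beside it was the bush's flank. The mouth of the hole is at about (421.8,199.9), and next I'll refine that from the unobstructed first images.

Run:
```python
from h import *
s=eyes.read_camera("scene");t=eyes.read_camera("top")
S=telemetry.get_obs(); print(np.round(S["tool_pos"],4),S["time_s"])
res={}
for n,c,(x0,x1,y0,y1) in(("scene",s,(415,430,195,206)),("top",t,(395,409,239,252))):
    g=cv2.imread(f"pics/{n}0.png",0).astype(float)[y0:y1,x0:x1]
    w=np.clip(225-g,0,90) if n=="scene" else np.clip(200-g,0,150)
    w[w<25]=0
    m=(w>0).astype(np.uint8); nn,l,st,ce=cv2.connectedComponentsWithStats(m,connectivity=4)
    cy,cx=(np.array(g.shape)-1)/2; i=l[int(round(cy)),int(round(cx))]; w=w*(l==i)
    yy,xx=np.mgrid[y0:y1,x0:x1]; q=((w*xx).sum()/w.sum(),(w*yy).sum()/w.sum()); res[n]=q
    print(n,q,(l==i).sum(),onz(c,q,.108).round(4)); print(g.astype(int))
print(tri(s,res["scene"],t,res["top"]))
```

```text
[ 0.4338 -0.1094  0.2716] 11.0
scene (np.float64(421.7637885127425), np.float64(199.8216051730696)) 36 [ 0.4363 -0.1464  0.108 ]
[[150 207 226 229 230 232 231 230 230 227 210 162 114  71  44]
 [227 232 234 235 232 231 229 230 231 235 234 229 210 155  88]
 [230 232 233 230 224 210 199 198 216 226 231 235 232 226 177]
 [223 231 231 216 172 143 133 133 149 182 216 230 233 232 228]
 [223 232 231 193 137 125 124 125 124 136 171 218 230 233 232]
 [211 229 231 193 139 125 122 125 120 126 149 210 231 233 229]
 [202 227 230 211 168 137 125 122 124 135 161 215 231 231 226]
 [188 215 228 230 221 187 156 146 151 179 217 230 231 227 202]
 [196 176 210 225 229 229 228 219 223 230 230 230 224 213 210]
 [223 192 165 184 212 223 226 226 226 226 224 222 195 182 216]
 [197 219 188 154 152 168 187 195 195 185 173 160 166 210 223]]
top (np.float64(401.5328733766234), np.float64(245.2169237012987)) 44 [ 0.4356 -0.1466  0.108 ]
[[ 88 152 195 174 129 160 192 197 191 192 192 184 109  28]
 [181 169 103 161 194 190 191 190 188 176 148 168 189 103]
 [186 140 160 190 191 191 185 186 191 188 195 200 201 187]
 [176 161 189 193 192 167 117 129 167 184 193 191 193 191]
 [160 188 190 193 159  38  57  62  81 145 189 190 196 205]
 [133 193 192 170  34  39  44  56  59  89 150 189 195 204]
 [132 193 196 178   0  16  29  41  43  81 143 193 189 194]
 [128 197 194 171  26   7  15  26  47  75 148 195 185 170]
 [124 192 197 179 116  20   0   9  36 113 183 189 173 155]
 [ 93 154 189 190 181  99  77  71 102 168 191 188 178 162]
 [137 152 184 190 192 200 215 212 198 190 188 187 175 170]
 [129  88 119 184 184 189 187 188 189 184 181 176 170 187]
 [115 139 137 123 160 182 179 179 181 175 149 172 200 169]]
(array([ 0.43587081, -0.14638132,  0.10822187]), np.float64(0.00046687289181469903))
```

Emit:
{"api": "drive_tool", "payload": {
  "angular": [
    [0, 0, 0],
    [0, 0, 0],
    [0, 0, 0],
    [0, 0, 0],
    [0, 0, 0],
    [0, 0, 0],
    [0, 0, 0],
    [0, 0, 0]
  ],
  "delta_pos": [
    [-0.6, -0.13, 0],
    [-0.8, -0.18, 0],
    [-0.8, -0.18, 0],
    [-0.8, -0.17, 0],
    [-0.6, -0.13, 0],
    [0, 0, 0],
    [0, 0, 0],
    [0, 0, 0]
  ],
  "gripper": [1.5, 1.5, 1.5, 1.5, 1.5, 1.5, 1.5, 1.5]
}}

```text
time_s: 11.8
tool_pos: [0.4357, -0.1457, 0.2716]
tool_rot: [-180.0, -0.0, 105.4]
force: [-0.1, -0.8, -1.2]
grip_width: 0.0238
grasp_force: 20.0
```

```bash
cat > chk.py <<'E'
from h import *
bg=cv2.imread("pics/scene0.png")[:,:,::-1].astype(int)
ps=[]; acc=0
for i in range(6):
    s=eyes.read_camera("scene"); acc=acc+s["pixels"].astype(float)/6; S=telemetry.get_obs(); ps.append(np.r_[S["tool_pos"],S["tool_rot"]])
p=np.mean(ps,0); print("p",p.round(4),"sd",np.std(ps,0).round(4),"t",S["time_s"],"F",np.round(S["force"],2)); tip=p[:3]-[0,0,.1495]
d=np.abs(acc-bg).sum(2)
pts={h:proj(s,tip+[0,0,h]) for h in(0,.004,.008,.03,.06,.1)}
a,b=pts[.1],pts[.004]
for y in range(int(a[1])+3,int(b[1])+5):
    u=a[0]+(b[0]-a[0])*(y-a[1])/(b[1]-a[1]); x0=int(round(u))-4; w=d[y,x0:x0+9]; w=np.where(w>40,w,0)
    print(y,"pred",round(u,2),"meas",round((w*np.arange(x0,x0+9)).sum()/max(w.sum(),1),2),d[y,x0:x0+9].astype(int),acc[y,x0:x0+9].mean(1).astype(int))
print("tip,centre",pts[0],pts[.004])
E
python3 chk.py
```

```text
p [ 4.357000e-01 -1.458000e-01  2.716000e-01  1.199991e+02  9.600000e-03
  1.053881e+02] sd [0.000000e+00 1.000000e-04 0.000000e+00 1.341634e+02 3.800000e-03
 7.500000e-03] t 12.1 F [-0.29 -0.26 -0.43]
171 pred 428.27 meas 428.37 [  2   1  12 169 309 267 110  19   1] [209 201 190 140  93 105 160 190 195]
172 pred 428.05 meas 428.34 [  0   1  19 157 286 253  85   9   4] [236 223 197 144 100 109 166 193 195]
173 pred 427.82 meas 427.92 [  1   3  29 181 269 133  37   3   2] [239 235 211 142 106 150 184 194 194]
174 pred 427.6 meas 427.43 [  4   6 130 301 286  97   7   4   2] [239 236 193 120 106 166 193 195 196]
175 pred 427.38 meas 427.4 [  0   1   9 154 362 331 100   6   0] [239 239 236 188 116 112 175 199 198]
176 pred 427.15 meas 427.29 [  1   0  16 187 394 318  78   6   1] [240 239 234 177 108 133 211 221 199]
177 pred 426.93 meas 427.06 [  0   2  49 250 406 291  60   4   4] [241 239 223 156 105 143 220 235 209]
178 pred 426.71 meas 426.67 [  0   5  92 306 387 172  30   0   1] [241 238 209 139 111 182 230 239 237]
179 pred 426.48 meas 426.46 [  1   0   6 146 360 370 118  15   0] [2
[... 1396 characters left out ...]
 [77 89 75 67 84 88 69 47 42]
194 pred 423.13 meas 422.71 [ 29  25  43 198 199 123  37  10   3] [170 190 159  94  76  79  87  77  53]
195 pred 422.9 meas 423.25 [ 14  14  31 254 451 332 101  15  15] [234 236 220 145  79 116 176 167 119]
196 pred 422.68 meas 422.87 [ 18  19  36 185 267 111   1  22  33] [238 237 217 167 142 197 233 236 221]
197 pred 422.46 meas 422.12 [ 15  22  42  31  31 102  15  22  21] [235 231 224 209 188 181 220 238 241]
198 pred 422.23 meas 420.0 [30 53 46 52 36 14 25 30 26] [226 189 158 150 145 154 190 226 238]
199 pred 422.01 meas 419.46 [47 53 44 45 34 31 15 23 29] [208 155 140 139 136 134 140 179 227]
tip,centre [422.58466022 196.43023598] [422.81618326 195.39491772]
```

Predicted and measured stem columns agree to about 0.1 px. Nudging −0.6 mm in tool x and entering the hole.

Emit:
{"api": "drive_tool", "payload": {
  "angular": [
    [0, 0, 0],
    [0, 0, 0],
    [0, 0, 0],
    [0, 0, 0],
    [0, 0, 0]
  ],
  "delta_pos": [
    [-0.06, 0, 0],
    [0, 0, 0.6],
    [0, 0, 0.6],
    [0, 0, 0.6],
    [0, 0, 0]
  ],
  "gripper": [1.5, 1.5, 1.5, 1.5, 1.5]
}}

```text
time_s: 12.6
tool_pos: [0.4351, -0.1465, 0.2522]
tool_rot: [-179.9, -0.1, 105.4]
force: [-0.1, -0.1, -1.4]
grip_width: 0.0238
grasp_force: 20.0
```

```bash
python3 chk.py | grep -v "^17"
```

```text
p [ 4.358000e-01 -1.467000e-01  2.535000e-01  5.500000e-03 -1.300000e-03
  1.053576e+02] sd [2.000000e-04 1.000000e-04 4.000000e-04 1.799768e+02 2.440000e-02
 1.400000e-03] t 12.9 F [-0.59 -0.5  -0.66]
180 pred 426.43 meas 426.48 [  1   1   8 135 359 372 119  17   1] [241 241 238 195 121 116 201 235 240]
181 pred 426.21 meas 426.32 [  1   3  12 172 392 334  73   4   0] [240 240 236 183 111 129 217 239 240]
182 pred 425.99 meas 426.2 [  2   4  34 224 401 301  61   4   0] [240 239 228 165 106 140 220 239 240]
183 pred 425.76 meas 425.82 [  0   2  58 255 387 210  39   1   2] [240 239 221 154 111 170 226 239 240]
184 pred 425.54 meas 425.62 [  1   5 107 314 363 166  25   1   1] [240 237 200 129 110 179 229 239 240]
185 pred 425.31 meas 425.19 [  1   1   1  41 139  95  34   7   1] [237 234 228 180 115 107 165 223 238]
186 pred 425.09 meas 425.45 [ 2 10  6 17 64 51  3  3  1] [210 172 128  97  94 105 118 174 227]
187 pred 424.87 meas 424.33 [  2   6  22 101  49   8  15   2   2] [ 89  71  59  77  92  96  78  98 199]
188 pred 424.64 meas 424.69 [ 10   6  51 121 160  91  27   3   1] [ 42  42  
[... 882 characters left out ...]
210 173 124 109 178 230 241 241]
198 pred 422.4 meas 422.43 [ 29  25   7  68 126 132  48  20  23] [225 180 140 110  91 105 166 222 237]
199 pred 422.18 meas 421.89 [ 44  28   7  95 174 133  43  15  28] [207 146 123  92  67  79 121 176 226]
200 pred 421.95 meas 422.07 [ 43  27  10  39 124 110  42  12  35] [207 147 128 108  83  83 112 153 221]
201 pred 421.73 meas 0.0 [34 22 15 17 31 14  3 16 27] [222 175 142 131 133 129 133 166 224]
202 pred 421.5 meas 421.37 [23 19 28 74 43  1 15 25 23] [238 227 177 130 131 151 184 224 238]
203 pred 421.28 meas 421.13 [ 33  27   8  80 169 131   2  21  26] [220 233 231 202 171 175 221 236 239]
tip,centre [421.75294794 200.89310685] [421.97990097 199.88000145]
```

Tip is in the mouth, centred within 1 mm. Continuing down to just above the rest's range.

Emit:
{"api": "drive_tool", "payload": {
  "angular": [
    [0, 0, 0],
    [0, 0, 0],
    [0, 0, 0],
    [0, 0, 0],
    [0, 0, 0],
    [0, 0, 0],
    [0, 0, 0],
    [0, 0, 0]
  ],
  "delta_pos": [
    [0.03, 0, 0.5],
    [0, 0, 0.6],
    [0, 0, 0.6],
    [0, 0, 0.6],
    [0, 0, 0.6],
    [0, 0, 0.6],
    [0, 0, 0],
    [0, 0, 0]
  ],
  "gripper": [1.5, 1.5, 1.5, 1.5, 1.5, 1.5, 1.5, 1.5]
}}

```text
time_s: 13.7
tool_pos: [0.4357, -0.1464, 0.2185]
tool_rot: [-180.0, -0.0, 105.4]
force: [-0.0, 0.9, -0.6]
grip_width: 0.0238
grasp_force: 20.0
```

Run:
```python
from h import *
for i in range(8):
    S=telemetry.get_obs(); print(np.round(S["tool_pos"],4),np.round(S["force"],2),np.round(S["wrist_torque"],3),np.round(S["effort"],2)[[1,3]],round(S["time_s"],3)); eyes.read_camera("top")
```

```text
[ 0.4357 -0.1464  0.2185] [-0.02  0.86 -0.6 ] [ 0.011 -0.055  0.03 ] [-24.96 -30.79] 13.7
[ 0.4358 -0.1465  0.2187] [-0.28  0.03 -2.03] [-0.043 -0.156 -0.027] [-25.02 -30.88] 13.75
[ 0.4359 -0.1465  0.2188] [-0.91  0.18 -1.19] [-0.023 -0.151  0.02 ] [-25.07 -30.97] 13.8
[ 0.436  -0.1465  0.2189] [ 1.01 -0.7  -1.51] [-0.05  -0.129 -0.034] [-25.12 -31.04] 13.85
[ 0.4359 -0.1465  0.2189] [-0.67 -0.36 -1.26] [-0.011 -0.141 -0.007] [-25.16 -31.09] 13.9
[ 0.4359 -0.1465  0.2188] [-0.   -1.54 -0.8 ] [-0.034 -0.108 -0.018] [-25.19 -31.12] 13.95
[ 0.4359 -0.1465  0.2188] [ 0.93 -0.31 -1.  ] [-0.019 -0.157 -0.055] [-25.21 -31.13] 14.0
[ 0.4358 -0.1465  0.2187] [-0.33 -1.31 -0.51] [ 0.022 -0.107 -0.004] [-25.22 -31.14] 14.05
```

Emit:
{"api": "drive_tool", "payload": {
  "angular": [
    [0, 0, 0],
    [0, 0, 0],
    [0, 0, 0],
    [0, 0, 0],
    [0, 0, 0]
  ],
  "delta_pos": [
    [0, 0, 0.3],
    [0, 0, 0.3],
    [0, 0, 0.2],
    [0, 0, 0.1],
    [0, 0, 0.1]
  ],
  "gripper": [1.5, 1.5, 1.5, 1.5, 1.5]
}}

```text
time_s: 14.6
tool_pos: [0.4357, -0.1464, 0.2084]
tool_rot: [-180.0, -0.0, 105.4]
force: [0.1, -0.6, -0.9]
grip_width: 0.0239
grasp_force: 20.0
```

Emit:
{"api": "drive_tool", "payload": {
  "angular": [
    [0, 0, 0],
    [0, 0, 0],
    [0, 0, 0],
    [0, 0, 0]
  ],
  "delta_pos": [
    [0, 0, 0.1],
    [0, 0, 0.1],
    [0, 0, 0],
    [0, 0, 0]
  ],
  "gripper": [1.5, 1.5, 1.5, 1.5]
}}

```text
time_s: 15.0
tool_pos: [0.4357, -0.1465, 0.2066]
tool_rot: [180.0, 0.0, 105.4]
force: [-0.3, 0.2, -0.7]
grip_width: 0.0237
grasp_force: 20.0
```

Emit:
{"api": "drive_tool", "payload": {
  "angular": [
    [0, 0, 0],
    [0, 0, 0],
    [0, 0, 0],
    [0, 0, 0],
    [0, 0, 0]
  ],
  "delta_pos": [
    [0, 0, 0.1],
    [0, 0, 0.1],
    [0, 0, 0.1],
    [0, 0, 0.1],
    [0, 0, 0]
  ],
  "gripper": [1.5, 1.5, 1.5, 1.5, 1.5]
}}

```text
time_s: 15.5
tool_pos: [0.4356, -0.1464, 0.2024]
tool_rot: [-180.0, -0.0, 105.4]
force: [-0.2, -0.7, -0.8]
grip_width: 0.0239
grasp_force: 20.0
```

Emit:
{"api": "drive_tool", "payload": {
  "angular": [
    [0, 0, 0],
    [0, 0, 0],
    [0, 0, 0],
    [0, 0, 0],
    [0, 0, 0]
  ],
  "delta_pos": [
    [0, 0, 0.1],
    [0, 0, 0.1],
    [0, 0, 0.1],
    [0, 0, 0.1],
    [0, 0, 0]
  ],
  "gripper": [1.5, 1.5, 1.5, 1.5, 1.5]
}}

```text
time_s: 16.0
tool_pos: [0.4356, -0.1464, 0.1984]
tool_rot: [-180.0, -0.0, 105.4]
force: [-0.3, 0.4, -1.1]
grip_width: 0.0243
grasp_force: 20.0
```

Emit:
{"api": "drive_tool", "payload": {
  "angular": [
    [0, 0, 0],
    [0, 0, 0],
    [0, 0, 0],
    [0, 0, 0],
    [0, 0, 0]
  ],
  "delta_pos": [
    [0, 0, 0.1],
    [0, 0, 0.1],
    [0, 0, 0.1],
    [0, 0, 0.1],
    [0, 0, 0]
  ],
  "gripper": [1.5, 1.5, 1.5, 1.5, 1.5]
}}

```text
time_s: 16.5
tool_pos: [0.4356, -0.1464, 0.1943]
tool_rot: [-180.0, -0.0, 105.4]
force: [-0.0, 0.1, -1.2]
grip_width: 0.0239
grasp_force: 20.0
```

Emit:
{"api": "drive_tool", "payload": {
  "angular": [
    [0, 0, 0],
    [0, 0, 0],
    [0, 0, 0],
    [0, 0, 0],
    [0, 0, 0]
  ],
  "delta_pos": [
    [0, 0, 0.1],
    [0, 0, 0.1],
    [0, 0, 0.1],
    [0, 0, 0.1],
    [0, 0, 0]
  ],
  "gripper": [1.5, 1.5, 1.5, 1.5, 1.5]
}}

```text
time_s: 17.0
tool_pos: [0.4356, -0.1464, 0.1903]
tool_rot: [-180.0, -0.0, 105.4]
force: [0.8, 0.1, -1.2]
grip_width: 0.024
grasp_force: 20.0
```

Emit:
{"api": "drive_tool", "payload": {
  "angular": [
    [0, 0, 0],
    [0, 0, 0],
    [0, 0, 0],
    [0, 0, 0],
    [0, 0, 0]
  ],
  "delta_pos": [
    [0, 0, 0.1],
    [0, 0, 0.1],
    [0, 0, 0.1],
    [0, 0, 0.1],
    [0, 0, 0]
  ],
  "gripper": [1.5, 1.5, 1.5, 1.5, 1.5]
}}

```text
time_s: 17.5
tool_pos: [0.4358, -0.1465, 0.1869]
tool_rot: [180.0, 0.0, 105.4]
force: [-0.4, 0.8, 3.9]
grip_width: 0.0241
grasp_force: 20.0
```

Contact: about +5 N over the baseline. Averaging several readings for a precise rest height.

Run:
```python
from h import *
A=[]
for i in range(10):
    eyes.read_camera("top"); S=telemetry.get_obs(); A.append(np.r_[S["tool_pos"],S["force"],S["wrist_torque"]])
A=np.array(A); print(A.mean(0).round(4),A.std(0).round(3),A[:,5].round(2),S["time_s"],A[:,2].round(4))
```

```text
[ 0.4358 -0.1465  0.1868 -1.1682  0.2437  4.1978  0.1107  0.2952  0.0062] [0.    0.    0.    0.44  0.53  0.475 0.025 0.033 0.019] [3.88 4.66 4.9  3.48 4.3  4.47 3.37 4.54 4.33 4.06] 18.0 [0.1869 0.1869 0.1868 0.1868 0.1868 0.1867 0.1867 0.1867 0.1867 0.1866]
```

Force is 5.2 N, so the sink is about 3 mm and first contact was at TCP z≈0.190. Drawing back to TCP z≈0.210.

Emit:
{"api": "drive_tool", "payload": {
  "angular": [
    [0, 0, 0],
    [0, 0, 0],
    [0, 0, 0],
    [0, 0, 0],
    [0, 0, 0],
    [0, 0, 0],
    [0, 0, 0],
    [0, 0, 0],
    [0, 0, 0],
    [0, 0, 0],
    [0, 0, 0],
    [0, 0, 0]
  ],
  "delta_pos": [
    [0, 0, -0.2],
    [0, 0, -0.3],
    [0, 0, -0.3],
    [0, 0, -0.4],
    [0, 0, -0.4],
    [0, 0, -0.4],
    [0, 0, -0.2],
    [0, 0, -0.14],
    [0, 0, 0],
    [0, 0, 0],
    [0, 0, 0],
    [0, 0, 0]
  ],
  "gripper": [1.5, 1.5, 1.5, 1.5, 1.5, 1.5, 1.5, 1.5, 1.5, 1.5, 1.5, 1.5]
}}

```text
time_s: 19.2
tool_pos: [0.4356, -0.1464, 0.2098]
tool_rot: [-180.0, -0.0, 105.4]
force: [-0.3, -0.4, -0.6]
grip_width: 0.0238
grasp_force: 20.0
```

```bash
python3 chk.py | grep -v "^1[67]"
python3 - <<'E'
from h import *
S=telemetry.get_obs(); print(np.round(S["tool_pos"],4),np.round(S["force"],2),S["grasp_force"],S["tool_rot"])
E
```

```text
p [ 4.357000e-01 -1.464000e-01  2.099000e-01 -1.799913e+02 -2.600000e-03
  1.053564e+02] sd [0.     0.     0.     0.0036 0.003  0.0014] t 19.5 F [ 0.24 -0.33 -1.65]
189 pred 424.39 meas 424.55 [  6   8  13  81 135 157  89   8   8] [40 41 44 64 85 89 67 45 41]
190 pred 424.16 meas 424.33 [  5   3  19 106 156 130  63   6  10] [40 40 45 72 88 84 61 43 40]
191 pred 423.94 meas 424.23 [  1   8  28 108 147 123  41   6   1] [40 39 50 74 89 79 54 42 40]
192 pred 423.71 meas 423.76 [  4  14  43 111 151 101  32   2   2] [42 44 53 77 91 72 48 41 40]
193 pred 423.49 meas 424.05 [  9  17  12   8  58 119  71  19   4] [77 89 85 76 84 91 70 47 41]
194 pred 423.27 meas 422.93 [ 28  29  25 101 151  79  15  11   2] [170 192 182 127  92  93  95  77  55]
195 pred 423.04 meas 423.31 [ 13  18   9 163 364 272  81  14  16] [234 238 234 176 108 136 182 167 120]
196 pred 422.82 meas 422.9 [ 15  16  25 224 353 154   8  20  34] [237 236 220 154 114 183 230 235 221]
197 pred 422.59 meas 422.64 [  7   1  89 236 316 136   0  19  27] [226 210 168 119 110 180 230 241 240]
198 pred 422.37 meas 422.28 [ 29  27   1  46 
[... 1030 characters left out ...]
46]
209 pred 419.91 meas 419.01 [ 1  4 43 59 44  7  5 16 18] [36 35 24 18 30 40 45 60 55]
210 pred 419.68 meas 419.0 [ 2  4 38 68 29  7  2  3 14] [37 35 24 14 27 33 37 38 37]
211 pred 419.46 meas 418.64 [ 6  4 21 40 71 27  1  2  6] [35 35 33 23 12 28 37 37 37]
212 pred 419.24 meas 418.47 [ 2 14 38 72 64 16  7  6  8] [36 34 24 13 15 30 36 36 38]
213 pred 419.01 meas 417.19 [ 1 40 77 78 27  8 13  4  3] [35 23 12 12 28 35 36 36 39]
214 pred 418.79 meas 417.47 [ 7 38 82 72 24  1  3  3  4] [36 25 17 15 28 37 36 35 37]
tip,centre [419.30106064 211.70789732] [419.5165709  210.74556833]
[ 0.4357 -0.1464  0.2099] [ 0.24 -0.33 -1.65] 19.999967445619404 [-1.79997143e+02  3.44924758e-04  1.05358569e+02]
```

The stem is centred, the tip hangs 20 mm above the rest, and everything is still. Handing in.

```bash
python3 -c "
from cell import env
print(env.sign_off())"
```

```text
the job is handed in; nothing more can be done
None
```

I handed in the job at about 19.5 s (limit 48 s), with the probe held still and upright, centred in the guide hole to about 1 mm, and its tip about 20 mm above the rest, whose top I felt at about 40 mm above the desk with a push of about 5 N; sign-off returned no verdict.

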